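Prove the emergency stop of the homogeniser's control station

ROBOT

A 6-joint arm with a two-finger parallel gripper is mounted at the origin on the work surface. World frame = base frame: x ahead of the robot, y to its left, z up, the work surface at z = 0. Lengths are in mm, angles in rad, forces in N, time in s.
With the tool pointing down it reaches from about 300 to 775 mm from the base axis. Payload 14.6 kg.
Tool frame: the origin (TCP) lies on the centre line of the jaws, within the pads' length; the fingertips stand 8 mm ahead of it and the grasp point (between the pads) lies 11 mm behind it; z points along the fingers, x is the direction in which the jaws open and shut, and the axes are right-handed (so a half turn about z gives the same grasp; the last joint's range is limited). The gripper opens to 85 mm and grips with 20 to 120 N. Pads are 22 mm wide; open, the fingers measure 114 mm over their backs; the gripper's body (76 mm by 85 mm) begins 54 mm behind the grasp point. The pads swing forward as they close: fully open they stand 13 mm farther back than shut.
Start: joints at [1.279, 0.3, 1.521, -0, 1.321, -0.067], TCP at [122.599, 536.152, 239.281] pointing down, gripper open.
Joint ranges: [-3.03, 3.03], [-0.79, 2.21], [0.23, 2.52], [-1.04, 4.18], [0, 3.07], [-2.55, 2.55]. Speed limits (rad/s): [2.22, 2.22, 2.57, 3.14, 3.14, 3.14].

INTERFACE

Orientations are given as a 3x3 rotation matrix whose columns are the frame's x, y, z axes.
In Python, from station import * gives the robot as it stands.
- The arm moves only by the tool carry_out, never from a script. Its argument "plan" is a list of rows, each an object of numbers: "x", "y", "z": the shift along the tool's x, y, z in m; "spin": the turn about the tool's z in rad; "hand": the opening, from 0 (shut) to 1 (fully open). A call has 1 to 8 rows; each row is the pose to reach, as a shift and turn from the pose measured when the call began, along the tool's axes at that moment; what a row does not reach only later rows make up. A row lasts 1/10 s, in which the tool goes at most 50 mm and 8.59 degrees, less where a joint would pass 70% of its speed; a pose out of reach is approached as far as the arm can. A call with a gripper value outside its range is refused whole. The fingers move at their own pace and stop on an object; "squeeze" is the grip in N (left out, the last holds). Time passes only in rows, so rows that repeat a pose let the fingers close. It gives the time, the measured TCP pose, the force and the opening at its end, in the units of the state.
- get_state(): the state, without advancing time (a new reading comes with each control period).
- snapshot(name): name is "scene" or "top" or "wrist"; returns a dict with "pixels" (384x512x3 uint8, blue, green, red), "fx", "fy", "cx", "cy" (pixels), "T" (4x4, takes a point from camera to world coordinates). Camera axes: x right, y down, z forward; pixel columns grow to the right and rows downward; lengths in mm; the calibration is good to about 2 mm. A picture is of the moment at which its call begins. There is no depth.
- hand_in(): hands the job in, once; it reports no verdict.
The state is a dict: "time": time; "joints": joint angles; "qvel": joint speeds; "joint_efforts": joint torques, N m; "ee_pos": TCP position; "orientation": TCP orientation; "wrist_force": force on the tool from outside, world axes, zero at the start; "wrist_torque": the same for the moment, N m; "gripper_width": opening from 0.0 (shut) to 1.0 (fully open).
Only numpy, scipy, OpenCV 4.12 (cv2) and the standard library are available. Lean on these libraries where they do the work, as an engineer would, in place of code of your own. Each camera call takes 0.05 s, during which the arm holds its last target. There are 200 camera calls.

TASK

Test the emergency stop on the control station before the machine is used: press the mushroom button in until it latches and let go, turn it clockwise until it springs back out, then press the round reset button beside it. Work by pushing with the fingertips only, do not squeeze the mushroom between the fingers, and leave the selector switch and everything lying around on the bench where it is.

Things in the scene. Friction and masses are not known exactly. Their poses are not given: they have to be found in the camera images.
- station: Operator control station: stainless box fixed to the bench, 96 (its x) x 250 (its y) x 65 mm tall; origin at the centre of its underside, z up. Its flat lid carries three controls in a row: at y = +75 mm the mushroom stop on a round yellow plate (84 mm), at y = -15 mm the reset button, at y = -80 mm the selector switch.
- mushroom: Red plastic head of the stop: round, 64 mm diameter, with three U-shaped finger notches cut in from the rim, which leave three broad lobes centred at 0, 120 and 240 deg from its x axis (anticlockwise from above). Origin on the axis at the head's underside, 24 mm above the lid when out, 16 mm when latched; z up. 22 mm tall at the middle, slightly domed; sides upright from 2 to 13 mm above the underside.
- mushroom_hollow (a point): Point in one of the three notches: 24 mm from the axis, at 60 deg from the mushroom's x axis, 10 mm above the head's underside; the other notches are at 180 and 300 deg. Each is 24 mm wide at its root, 18 mm from the axis, and 29 mm at the rim; open above, below and outwards. Under the head are only a stem (radius 11.5 mm) and a nut (radius 20 mm) up to 9 mm above the lid.
- mushroom_top (a point): Centre of the top of the mushroom head, on its axis: 46 mm above the lid when out, 38 mm when latched. Axes as mushroom.
- stop_push (a joint): How far the mushroom is pressed in, m: 0 fully out, about 0.008 latched, 0.0105 hard bottom stop. The spring resists with 7 N at first; passing the latch and reaching the stop takes about 12 N. Press it to the bottom stop to be sure that it catches. Let go, a latched head rises to about 0.008 and stays there.
- stop_turn (a joint): How far the mushroom is turned, rad: 0 at rest, growing clockwise as seen from above, up to a stop at 1.2. A light spring (0.014 N m at 0, 0.063 N m at 0.7; with the latch's drag up to 0.09) turns it back. Once it is latched, turning it beyond about 0.7 frees the latch and the head springs up 8 mm; let go, it turns back to 0.
- reset_button_top (a point): Centre of the top of the reset button: a round flat grey push button, 26 mm diameter, in a round steel collar of 42 mm diameter and 12 mm height; its top is 21 mm above the lid. z up.
- reset_button (a joint): How far the reset button is pressed, m: 0 out, 0.005 fully in (5 N), springs back by itself. It counts as pressed beyond 0.0035.
- selector_end (a point): Top of one end of the selector switch's bar handle: black bar about 32 x 14 mm and 44 mm above the lid, on a steel disc, turning about the vertical axis at y = -80 mm of the station. To be left as it is.
- spanner: Bystander, loose: open-ended steel spanner lying flat, 170 long, about 10 thick (mm). Origin at the centre of its underside, z up. To be left alone.
- sample_bottle: Bystander, loose: amber glass jar with black cap, 48 diameter, about 105 tall (mm). Origin at the centre of its underside, z up. To be left alone.
- beaker: Bystander, loose: open glass beaker, 68 diameter, 85 tall (mm). Origin at the centre of its underside, z up. To be left alone.
- fitting: Bystander, loose: small stepped hexagonal steel pipe fitting standing upright, 30 wide, 45 tall (mm). Origin at the centre of its underside, z up. To be left alone.
- clamp_ring: Bystander, loose: steel ring lying flat, 52 outer diameter, 12 thick (mm). Origin at the centre of its underside, z up. To be left alone.
- parts_tray: Bystander, loose: open aluminium tray, 130 x 100 x 30 tall (mm). Origin at the centre of its underside, z up. To be left alone.
- grease_gun: Bystander, loose: hand grease gun lying flat, 300 long, barrel 50 diameter, black lever along one side (mm). Origin at the centre of its underside, z up. To be left alone.

How it is judged (in metres and radians):
On the way, in this order (a step that is already met when the one before it is completed fails the run):
1. the mushroom is latched in: it stays down with nothing touching it (value of joint stop_push above 0.006 m and contact force between each of the fingers, the arm and mushroom below 0.3 N), for 0.2 s.
2. the mushroom has been turned free and stands fully out again (value of joint stop_push below 0.0015 m), for 0.1 s.
3. the reset button is pressed in (value of joint reset_button above 0.0035 m), for 0.05 s.
At the end, for the whole second after the job is handed in: The mushroom stands fully out (within 1.5 mm) and turned back to rest (within 0.12 rad), the reset button is out again (within 1.5 mm), the selector's handle end is within 8 mm of where it was and every loose thing within 25 mm of where it was (value of joint each of stop_push, reset_button below 0.0015 m and value of joint stop_turn below 0.12 rad and distance of selector_end from where it was at the start of the episode below 0.008 m and distance of each of spanner, sample_bottle, beaker, fitting, clamp_ring, parts_tray, grease_gun from where it was at the start of the episode below 0.025 m); the robot touches nothing.
It fails at once if the reset button is pressed while the mushroom is in (value of joint reset_button above 0.0025 m and value of joint stop_push above 0.004 m).
It fails at once if the mushroom is squeezed: more than 30 N from the fingers while it is turned or stands off its bottom stop (contact force between the fingers and mushroom above 30 N and (value of joint stop_push below 0.0095 m or value of joint stop_turn above 0.15 rad)).
It fails at once if the selector switch is turned (its handle end moves more than 8 mm) (distance of selector_end from where it was at the start of the episode above 0.008 m).
It fails at once if a loose thing on the bench is lifted, carried or pushed by more than 25 mm (distance of any of spanner, sample_bottle, beaker, fitting, clamp_ring, parts_tray, grease_gun from where it was at the start of the episode above 0.025 m).
It also fails if it takes over 48 s, if anything falls off the work surface, if the arm or the gripper's body presses on something with over 40 N, if the wrist force passes 120 N, or if a joint passes its speed limit or range.

## Working session

There is one attempt and no reset: what is moved stays moved. The work goes in short steps, Python scripts to look and compute and a tool call to move; the robot and the scene stay as the last step left them, time stands still between calls to the robot, and variables do not carry over. Pictures are saved under pics/ and viewed, on a budget of 10 in all, crops included, one or two more only if the job needs it, and the job is handed in when it is done.

Besides the shell and the picture viewer there is one more tool, called after "Emit:" as a command line: name --argument value ..., lists and objects as JSON in quotes. carry_out: Moves the arm, as the interface text tells. Its arguments: {"type":"object","properties":{"plan":{"type":"array"},"squeeze":{"type":"number"}},"required":["plan"]}

```bash
mkdir -p pics
python3 - <<'E'
from station import *
import cv2,numpy as np
for n in("top","scene"):
    s=snapshot(n);cv2.imwrite(f"pics/{n}0.png",cv2.resize(s["pixels"],(800,600),interpolation=cv2.INTER_CUBIC))
    print(n,s["fx"],s["fy"],s["cx"],s["cy"],np.round(s["T"],3).tolist())
print(get_state())
E
```

```text
top 351.36646078157935 351.36646078157935 260.8881172784662 191.51112556190813 [[0.014, -0.995, 0.101, 442.499], [-1.0, -0.015, -0.011, 90.785], [0.013, -0.101, -0.995, 1078.325], [0.0, 0.0, 0.0, 1.0]]
scene 460.9189101613745 460.9189101613745 250.96504076245967 182.04054674717835 [[0.822, 0.344, -0.453, 1007.074], [0.569, -0.474, 0.672, -593.58], [0.017, -0.81, -0.586, 684.944], [0.0, 0.0, 0.0, 1.0]]
{'time': 0.1, 'joints': array([ 1.27940980e+00,  3.00434284e-01,  1.52147640e+00,  1.73282470e-05,
        1.32071051e+00, -6.66352053e-02]), 'qvel': array([-0.00034483, -0.00053439, -0.00187109, -0.00041627,  0.00120623,
        0.00061564]), 'joint_efforts': array([-4.49550362e-04, -5.44373167e+01, -3.62375629e+01, -1.12550890e-04,
        3.00947977e-03,  7.78636377e-06]), 'ee_pos': array([122.53934987, 535.98423437, 238.78579002]), 'orientation': array([[ 2.22867970e-01,  9.74848589e-01, -3.11562348e-04],
       [ 9.74848099e-01, -2.22868172e-01, -9.80364613e-04],
       [-1.02514439e-03, -8.52340917e-05, -9.99999471e-01]]), 'wrist_force': array([-1.07844802, -0.26876   ,  0.04824325]), 'wrist_torque': array([-0.02464149,  0.03089706, -0.05206673]), 'gripper_width': 0.9991926534046343}
```

View pics/top0.png

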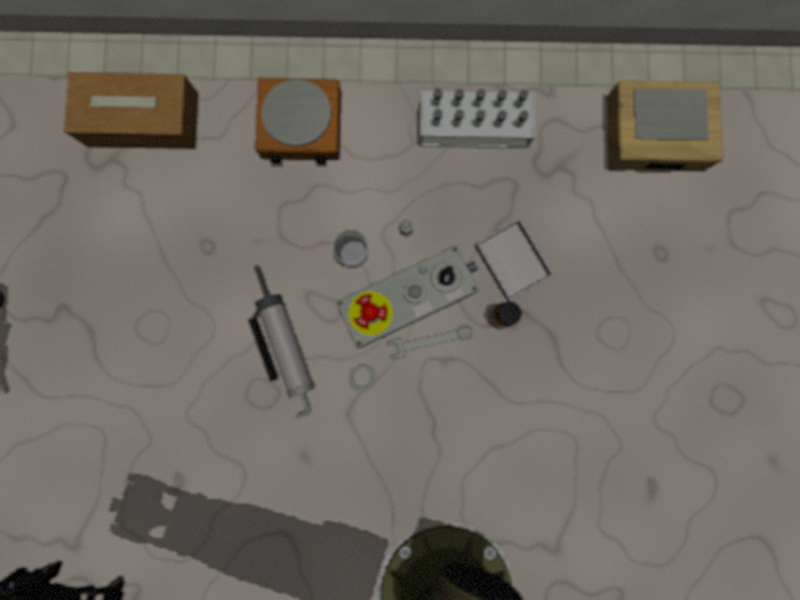

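The top view shows the station at about (408,296). The mushroom is at (370,312), the reset at (414,292) and the selector at (447,275). Next I'll look at an enlarged crop.

```bash
cat > h.py <<'E'
from station import *
import cv2,numpy as np
def ray(s,u,v,z):
    d=s["T"][:3,:3]@np.array([(u-s["cx"])/s["fx"],(v-s["cy"])/s["fy"],1]);o=s["T"][:3,3]
    return o+d*(z-o[2])/d[2]
def proj(s,p):
    c=np.linalg.inv(s["T"])@np.r_[p,1];return np.array([s["fx"]*c[0]/c[2]+s["cx"],s["fy"]*c[1]/c[2]+s["cy"]])
def crop(s,u,v,w,h,k,name):
    cv2.imwrite(name,cv2.resize(s["pixels"][v:v+h,u:u+w],None,fx=k,fy=k,interpolation=cv2.INTER_CUBIC))
E
python3 - <<'E'
from h import *
s=snapshot("top");crop(s,200,140,120,90,6,"pics/c1.png")
for n,u,v,z in(("mush",370,312,108),("reset",414,292,86),("sel",447,275,109)):print(n,ray(s,u/1.5625,v/1.5625,z))
E
```

```text
mush [517.09204133 146.12529294 108.        ]
reset [556.48219345  68.16240956  86.        ]
sel [585.28984281  10.19464828 109.        ]
```

View pics/c1.png

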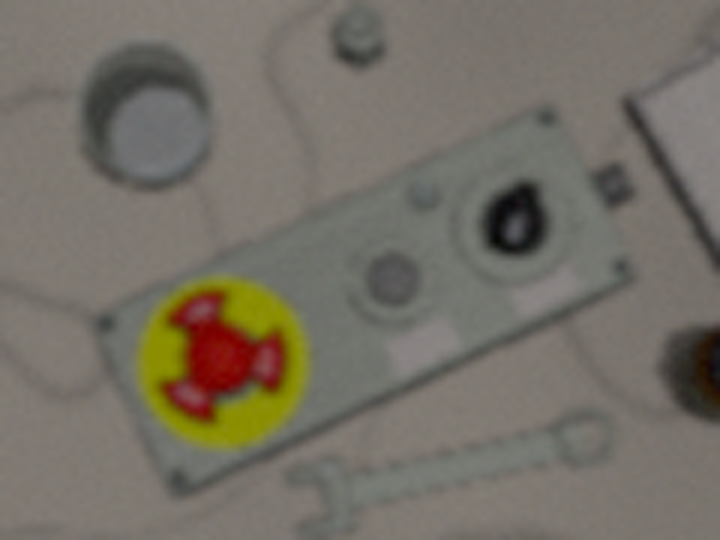

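The lobes are at crop (202,308), (272,362) and (188,398) around a centre of (222,357). That puts the lobes at about 21/141/261° in world and the notches at about 81/201/321°. The reset is at crop (392,278). My plan is to press with shut fingers, then turn with one finger in the 81° notch and the other finger trailing clear.

I'll go above the mushroom with tool x at −9°.

Emit:
carry_out --plan '[{"x":-0.03,"y":0.045,"spin":0.15,"hand":0},{"x":-0.06,"y":0.09,"spin":0.3,"hand":0},{"x":-0.09,"y":0.14,"spin":0.45,"hand":0},{"x":-0.12,"y":0.19,"spin":0.6,"hand":0},{"x":-0.15,"y":0.24,"spin":0.75,"hand":0},{"x":-0.18,"y":0.29,"spin":0.9,"hand":0},{"x":-0.21,"y":0.34,"spin":1.05,"hand":0},{"x":-0.24,"y":0.39,"spin":1.2,"hand":0}]'

```text
invalid input
```

Emit:
carry_out --plan '[{"x":-0.03,"y":0.045,"z":0.0,"spin":0.15,"hand":0.0},{"x":-0.06,"y":0.09,"z":0.0,"spin":0.3,"hand":0.0},{"x":-0.09,"y":0.14,"z":0.0,"spin":0.45,"hand":0.0},{"x":-0.12,"y":0.19,"z":0.0,"spin":0.6,"hand":0.0},{"x":-0.15,"y":0.24,"z":0.0,"spin":0.75,"hand":0.0},{"x":-0.18,"y":0.29,"z":0.0,"spin":0.9,"hand":0.0},{"x":-0.21,"y":0.34,"z":0.0,"spin":1.05,"hand":0.0},{"x":-0.24,"y":0.39,"z":0.0,"spin":1.2,"hand":0.0}]'

```text
time: 0.95
ee_pos: [408.4, 253.6, 239.1]
orientation: [[0.99, 0.139, -0.0], [0.139, -0.99, -0.001], [-0.0, 0.001, -1.0]]
wrist_force: [0.9, 0.3, -0.2]
gripper_width: 0.004
```

Emit:
carry_out --plan '[{"x":0.03,"y":0.04,"z":0.0,"spin":0.1,"hand":0.0},{"x":0.06,"y":0.08,"z":0.0,"spin":0.2,"hand":0.0},{"x":0.093,"y":0.122,"z":0.0,"spin":0.3,"hand":0.0},{"x":0.093,"y":0.122,"z":0.0,"spin":0.3,"hand":0.0},{"x":0.093,"y":0.122,"z":0.0,"spin":0.3,"hand":0.0}]'

```text
time: 1.45
ee_pos: [517.9, 144.9, 238.5]
orientation: [[0.987, -0.161, -0.001], [-0.161, -0.987, -0.001], [-0.001, 0.001, -1.0]]
wrist_force: [-0.7, -0.5, 0.3]
gripper_width: 0.004
```

Run:
```python
from h import *
s=snapshot("wrist");crop(s,0,0,512,384,1.5625,"pics/w1.png");print(s["fx"],s["T"])
print(get_state()["ee_pos"],proj(s,[517,146,111]),proj(s,[556,68,86]))
```

```text
324.04494400301286 [[ 9.86940079e-01 -1.52525834e-01 -5.18184308e-02  5.31602591e+02]
 [-1.61087159e-01 -9.35387871e-01 -3.14802251e-01  2.26275699e+02]
 [-4.54855839e-04  3.19038242e-01 -9.47741733e-01  3.74239208e+02]
 [ 0.00000000e+00  0.00000000e+00  0.00000000e+00  1.00000000e+00]]
[517.20727343 145.85015137 238.72860254] [256.60443015 181.62118946] [308.26743954 242.20704152]
```

View pics/w1.png

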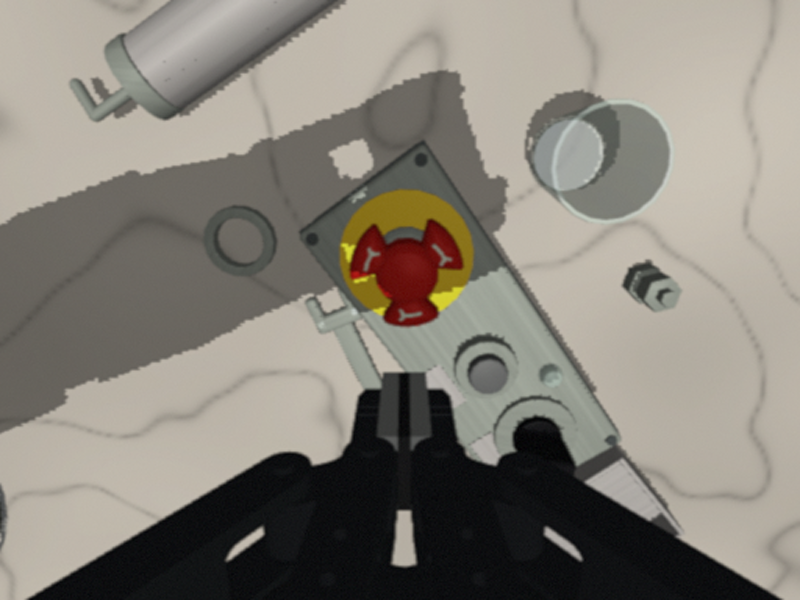

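The wrist view shows the mushroom hub at (406,268), the yellow plate centred at (407,254), the reset top at (488,373) and the free notch up at (404,235). The shut fingertips are about 40 px wide.

Run:
```python
from h import *
s=snapshot("wrist")
for n,u,v,z in(("hub",406,268,110),("plate",407,254,68),("reset",488,373,86),("lobeL",365,257,104),("lobeR",447,244,104),("lobeD",410,314,104)):print(n,ray(s,u/1.5625,v/1.5625,z).round(1))
```

```text
hub [520.4 155.  110. ]
plate [520.8 152.3  68. ]
reset [559.9  72.1  86. ]
lobeL [499.  163.1 104. ]
lobeR [544.4 163.2 104. ]
lobeD [518.2 126.2 104. ]
```

Emit:
carry_out --plan '[{"x":0.0015,"y":-0.006,"z":0.03,"spin":0.0,"hand":0.0},{"x":0.0015,"y":-0.006,"z":0.06,"spin":0.0,"hand":0.0},{"x":0.0015,"y":-0.006,"z":0.09,"spin":0.0,"hand":0.0},{"x":0.0015,"y":-0.006,"z":0.11,"spin":0.0,"hand":0.0},{"x":0.0015,"y":-0.006,"z":0.114,"spin":0.0,"hand":0.0},{"x":0.0015,"y":-0.006,"z":0.114,"spin":0.0,"hand":0.0}]'

```text
time: 2.15
ee_pos: [518.7, 152.9, 125.2]
orientation: [[0.988, -0.156, -0.001], [-0.156, -0.988, -0.001], [-0.001, 0.001, -1.0]]
wrist_force: [0.4, 0.6, 0.5]
gripper_width: -0.004
```

Emit:
carry_out --plan '[{"x":0.001,"y":0.0,"z":0.003,"spin":0.0,"hand":0.0},{"x":0.001,"y":0.0,"z":0.006,"spin":0.0,"hand":0.0},{"x":0.001,"y":0.0,"z":0.008,"spin":0.0,"hand":0.0},{"x":0.001,"y":0.0,"z":0.01,"spin":0.0,"hand":0.0},{"x":0.001,"y":0.0,"z":0.012,"spin":0.0,"hand":0.0},{"x":0.001,"y":0.0,"z":0.0135,"spin":0.0,"hand":0.0},{"x":0.001,"y":0.0,"z":0.0135,"spin":0.0,"hand":0.0}]'

```text
time: 2.85
ee_pos: [520.2, 152.9, 112.7]
orientation: [[0.988, -0.157, 0.001], [-0.157, -0.988, -0.0], [0.001, -0.0, -1.0]]
wrist_force: [-1.2, 1.1, 7.7]
gripper_width: 0.002
```

Emit:
carry_out --plan '[{"x":0.0,"y":0.0,"z":0.0015,"spin":0.0,"hand":0.0},{"x":0.0,"y":0.0,"z":0.003,"spin":0.0,"hand":0.0},{"x":0.0,"y":0.0,"z":0.0045,"spin":0.0,"hand":0.0},{"x":0.0,"y":0.0,"z":0.0045,"spin":0.0,"hand":0.0}]'

```text
time: 3.25
ee_pos: [520.5, 153.0, 109.1]
orientation: [[0.988, -0.157, 0.002], [-0.157, -0.988, 0.0], [0.002, -0.0, -1.0]]
wrist_force: [-4.4, 0.2, 9.9]
gripper_width: -0.004
```

Emit:
carry_out --plan '[{"x":0.0,"y":0.0,"z":0.001,"spin":0.0,"hand":0.0},{"x":0.0,"y":0.0,"z":0.002,"spin":0.0,"hand":0.0},{"x":0.0,"y":0.0,"z":0.003,"spin":0.0,"hand":0.0},{"x":0.0,"y":0.0,"z":0.003,"spin":0.0,"hand":0.0}]'

```text
time: 3.65
ee_pos: [520.9, 153.1, 107.8]
orientation: [[0.988, -0.157, 0.003], [-0.157, -0.988, 0.001], [0.003, -0.001, -1.0]]
wrist_force: [-6.6, -1.5, 17.8]
gripper_width: 0.001
```

The force rose to 18 N at the stop. Lift off, wait, half-open, and shift to the pre-pose of one finger above the 86° notch.

Emit:
carry_out --plan '[{"x":0.0,"y":0.0,"z":-0.01,"spin":0.0,"hand":0.0},{"x":0.0,"y":0.0,"z":-0.03,"spin":0.0,"hand":0.0},{"x":0.0,"y":0.0,"z":-0.05,"spin":0.0,"hand":0.5},{"x":-0.015,"y":-0.014,"z":-0.05,"spin":-0.05,"hand":0.5},{"x":-0.032,"y":-0.028,"z":-0.05,"spin":-0.09,"hand":0.5},{"x":-0.032,"y":-0.028,"z":-0.05,"spin":-0.09,"hand":0.5},{"x":-0.032,"y":-0.028,"z":-0.05,"spin":-0.09,"hand":0.5},{"x":-0.032,"y":-0.028,"z":-0.05,"spin":-0.09,"hand":0.5}]'

```text
time: 4.45
ee_pos: [493.9, 185.4, 157.9]
orientation: [[0.998, -0.068, 0.004], [-0.068, -0.998, 0.001], [0.004, -0.001, -1.0]]
wrist_force: [0.5, -0.6, -0.3]
gripper_width: 0.497
```

Run:
```python
from h import *
s=snapshot("wrist");crop(s,0,0,512,384,1.5625,"pics/w2.png")
p=get_state();print(p["ee_pos"],p["gripper_width"],p["wrist_force"])
for q in([520,152,103],[520,152,111],[522,176,91]):print(proj(s,q)*1.5625)
```

```text
[493.93480057 185.28902403 157.79655309] 0.4953956179355743 [-0.1247888  -0.63700207  0.04294275]
[467.86581835 406.46483804]
[470.281461   416.59724242]
[467.47128624 343.50704576]
```

View pics/w2.png

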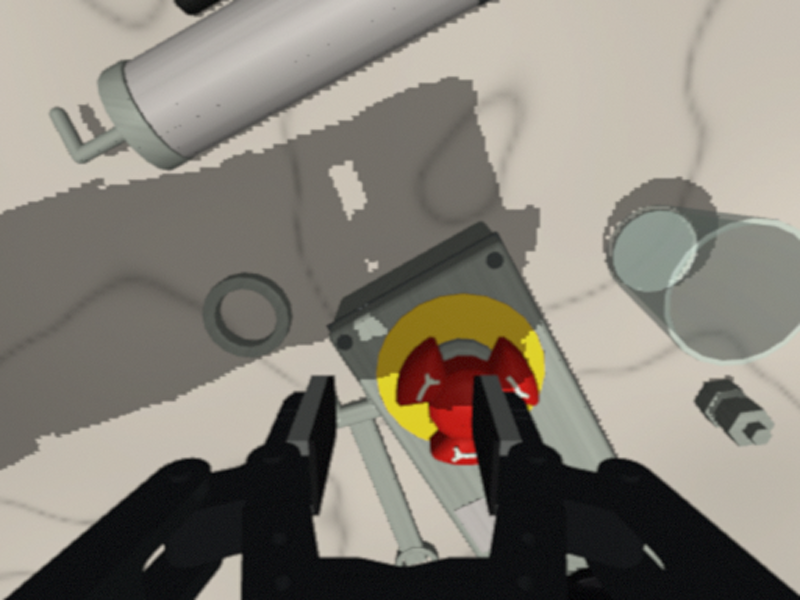

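The mushroom has stayed down: its hub is at (463,402), against a predicted (468,406) for latched. The notch opens at (465,345), as predicted, and the +x finger is lined up with it. Descend into the notch.

Emit:
carry_out --plan '[{"x":0.0,"y":-0.001,"z":0.02,"spin":0.0,"hand":0.5},{"x":0.0,"y":-0.001,"z":0.04,"spin":0.0,"hand":0.5},{"x":0.0,"y":-0.001,"z":0.05,"spin":0.0,"hand":0.5},{"x":0.0,"y":-0.001,"z":0.057,"spin":0.0,"hand":0.5},{"x":0.0,"y":-0.001,"z":0.064,"spin":0.0,"hand":0.5},{"x":0.0,"y":-0.001,"z":0.07,"spin":0.0,"hand":0.5},{"x":0.0,"y":-0.001,"z":0.074,"spin":0.0,"hand":0.5},{"x":0.0,"y":-0.001,"z":0.076,"spin":0.0,"hand":0.5}]'

```text
time: 5.3
ee_pos: [494.3, 186.4, 81.6]
orientation: [[0.998, -0.068, 0.003], [-0.068, -0.998, 0.001], [0.003, -0.001, -1.0]]
wrist_force: [0.6, -0.3, 0.7]
gripper_width: 0.498
```

Run:
```python
from h import *
s=snapshot("scene");p=get_state();print(p["ee_pos"],p["wrist_force"])
c=proj(s,[520,152,90]).astype(int);print(c)
crop(s,c[0]-65,c[1]-50,130,98,6,"pics/s1.png")
# arc rows: rotate tool centre about C clockwise
R=p["orientation"];C=np.array([520,152])
for a in np.arange(1,10)*0.15:
    d=p["ee_pos"][:2]-C;q=np.array([[np.cos(a),np.sin(a)],[-np.sin(a),np.cos(a)]])@d-d
    print(round(a,2),(R[:2,:2].T@q/1000).round(4))
```

```text
[494.18990486 186.32899336  81.48446564] [ 0.32390207  0.66337104 -0.5986756 ]
[256 165]
0.15 [ 0.0052 -0.0038]
0.3 [ 0.0109 -0.0069]
0.45 [ 0.0169 -0.009 ]
0.6 [ 0.0232 -0.0102]
0.75 [ 0.0297 -0.0104]
0.9 [ 0.0361 -0.0097]
1.05 [ 0.0423 -0.008 ]
1.2 [ 0.0482 -0.0055]
1.35 [ 0.0536 -0.002 ]
```

View pics/s1.png

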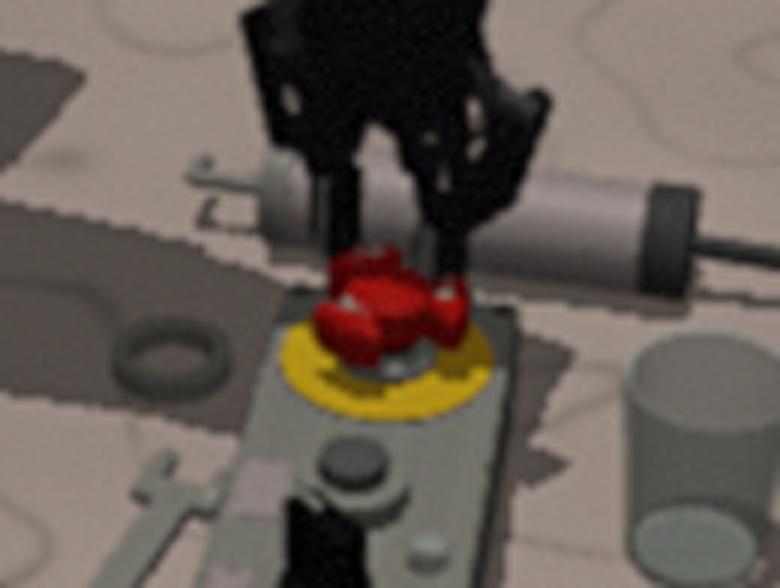

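The picture shows the mushroom latched low, with its centre at (390,305). The right finger at (452,250) is behind the rim between the lobes, the left finger is clear, and there is no contact force. Start turning and watch the forces.

Emit:
carry_out --plan '[{"x":0.0025,"y":-0.002,"z":0.0,"spin":0.075,"hand":0.5},{"x":0.005,"y":-0.004,"z":0.0,"spin":0.15,"hand":0.5},{"x":0.008,"y":-0.0055,"z":0.0,"spin":0.225,"hand":0.5},{"x":0.011,"y":-0.007,"z":0.0,"spin":0.3,"hand":0.5},{"x":0.014,"y":-0.008,"z":0.0,"spin":0.375,"hand":0.5},{"x":0.017,"y":-0.009,"z":0.0,"spin":0.45,"hand":0.5}]'

```text
time: 5.95
ee_pos: [512.0, 194.4, 81.9]
orientation: [[0.867, -0.498, 0.004], [-0.498, -0.867, 0.001], [0.003, -0.003, -1.0]]
wrist_force: [0.2, 1.0, 1.6]
gripper_width: 0.5
```

Run:
```python
from h import *
s=snapshot("wrist");crop(s,150,130,240,180,3.3,"pics/w3.png")
p=get_state();print(p["ee_pos"],p["wrist_force"],p["wrist_torque"])
print((proj(s,[520,152,103])-[150,130])*3.3)
R=p["orientation"];C=np.array([520,152])
for a in np.arange(1,7)*0.15:
    d=p["ee_pos"][:2]-C;q=np.array([[np.cos(a),np.sin(a)],[-np.sin(a),np.cos(a)]])@d-d
    print(round(a,2),(R[:2,:2].T@q/1000).round(4))
```

```text
[512.34522505 194.45149072  81.91155441] [-0.03319373 -0.43770114  0.28729211] [0.12455304 0.13184611 0.01981377]
[562.8233575  731.70394245]
0.15 [ 0.0052 -0.0038]
0.3 [ 0.011  -0.0068]
0.45 [ 0.0171 -0.0089]
0.6 [ 0.0234 -0.01  ]
0.75 [ 0.0299 -0.0102]
0.9 [ 0.0363 -0.0094]
```

View pics/w3.png

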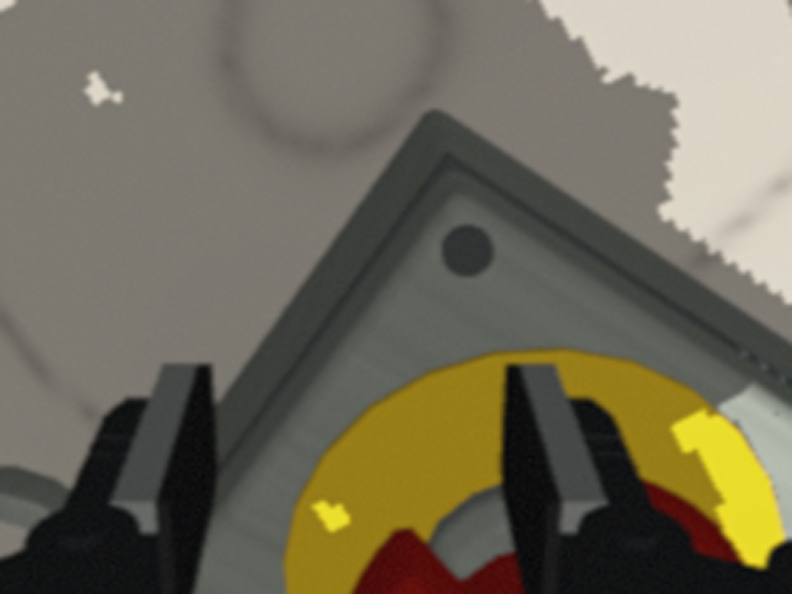

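The finger at (530,420) is in the notch and bearing on the lobe to its right. The left lobe's corner at (405,530) has turned about 15° with it. Continue the sweep.

Emit:
carry_out --plan '[{"x":0.0035,"y":-0.0025,"z":0.0,"spin":0.1,"hand":0.5},{"x":0.007,"y":-0.005,"z":0.0,"spin":0.2,"hand":0.5},{"x":0.011,"y":-0.007,"z":0.0,"spin":0.3,"hand":0.5},{"x":0.015,"y":-0.0085,"z":0.0,"spin":0.4,"hand":0.5},{"x":0.019,"y":-0.0095,"z":0.0,"spin":0.5,"hand":0.5},{"x":0.0235,"y":-0.01,"z":0.0,"spin":0.6,"hand":0.5},{"x":0.0265,"y":-0.01,"z":0.0,"spin":0.675,"hand":0.5}]'

```text
time: 6.7
ee_pos: [540.7, 190.1, 82.5]
orientation: [[0.359, -0.933, 0.005], [-0.933, -0.359, 0.002], [0.0, -0.005, -1.0]]
wrist_force: [0.4, 3.2, 0.6]
gripper_width: 0.503
```

Run:
```python
from h import *
s=snapshot("scene");p=get_state();print(p["ee_pos"],p["wrist_force"],p["wrist_torque"])
crop(s,256-65,165-50,130,98,6,"pics/s2.png")
```

```text
[540.90997634 189.86522575  82.47807086] [0.9072809  1.64800226 1.24906244] [ 0.37366579 -0.02634013  0.05762769]
```

View pics/s2.png

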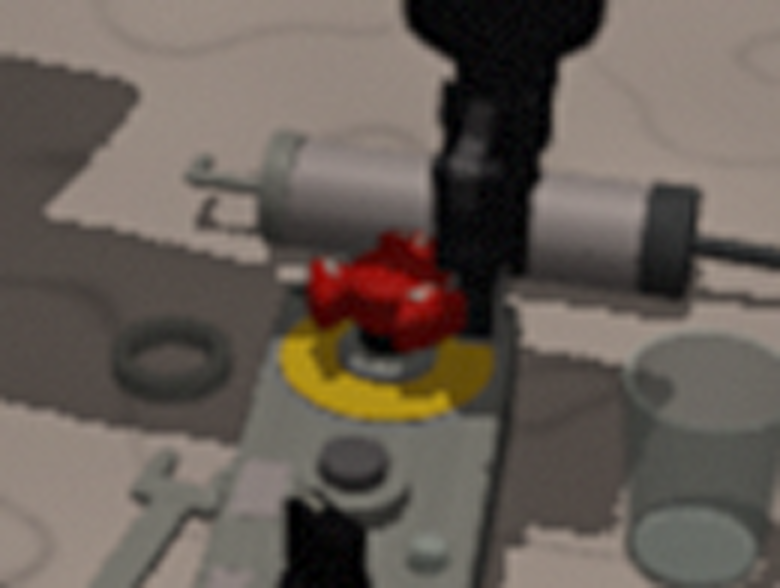

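The head has sprung up: its top moved from about y 285 to y 265, and the stem is now visible at (380,340). Lift out, go over the reset and shut the fingers.

Emit:
carry_out --plan '[{"x":-0.001,"y":0.0,"z":-0.01,"spin":-0.05,"hand":0.5},{"x":-0.001,"y":0.0,"z":-0.04,"spin":-0.05,"hand":0.5},{"x":-0.001,"y":0.0,"z":-0.08,"spin":-0.05,"hand":0.5},{"x":0.04,"y":0.008,"z":-0.08,"spin":0.0,"hand":0.0},{"x":0.08,"y":0.016,"z":-0.08,"spin":0.0,"hand":0.0},{"x":0.117,"y":0.025,"z":-0.08,"spin":0.0,"hand":0.0},{"x":0.117,"y":0.025,"z":-0.08,"spin":0.0,"hand":0.0},{"x":0.117,"y":0.025,"z":-0.08,"spin":0.0,"hand":0.0}]'

```text
time: 7.55
ee_pos: [558.7, 71.0, 162.6]
orientation: [[0.356, -0.934, 0.005], [-0.934, -0.356, 0.002], [0.0, -0.005, -1.0]]
wrist_force: [-0.1, 0.4, 0.3]
gripper_width: 0.001
```

Run:
```python
from h import *
s=snapshot("scene");p=get_state();print(p["ee_pos"],p["wrist_force"])
crop(s,256-65,165-50,130,98,6,"pics/s3.png")
```

```text
[558.65111404  71.75826634 162.50739929] [-0.32800236  0.54519341 -0.48898549]
```

View pics/s3.png

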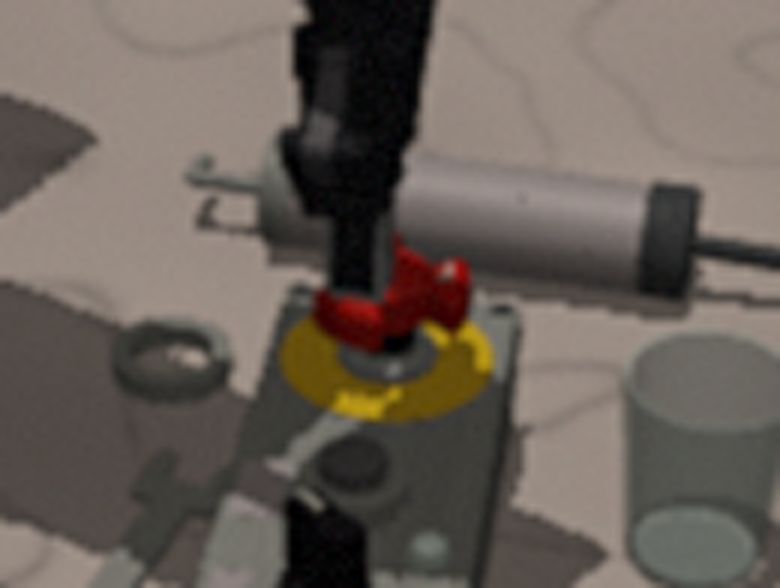

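The head is out and its lobes are back in their original orientation. The shut fingers stand over the reset. Press it.

Emit:
carry_out --plan '[{"x":0.0,"y":0.0,"z":0.03,"spin":0.0,"hand":0.0},{"x":0.0,"y":0.0,"z":0.055,"spin":0.0,"hand":0.0},{"x":0.0,"y":0.0,"z":0.065,"spin":0.0,"hand":0.0},{"x":0.0,"y":0.0,"z":0.069,"spin":0.0,"hand":0.0},{"x":0.0,"y":0.0,"z":0.072,"spin":0.0,"hand":0.0},{"x":0.0,"y":0.0,"z":0.0735,"spin":0.0,"hand":0.0},{"x":0.0,"y":0.0,"z":0.0735,"spin":0.0,"hand":0.0}]'

```text
time: 8.3
ee_pos: [559.5, 72.2, 89.9]
orientation: [[0.357, -0.934, 0.007], [-0.934, -0.357, 0.002], [0.001, -0.007, -1.0]]
wrist_force: [-1.2, 3.1, 4.0]
gripper_width: 0.001
```

Contact at 4 N and about 4 mm down. Press a little deeper until it bottoms.

Emit:
carry_out --plan '[{"x":0.0,"y":0.0,"z":0.001,"spin":0.0,"hand":0.0},{"x":0.0,"y":0.0,"z":0.002,"spin":0.0,"hand":0.0},{"x":0.0,"y":0.0,"z":0.003,"spin":0.0,"hand":0.0},{"x":0.0,"y":0.0,"z":0.003,"spin":0.0,"hand":0.0}]'

```text
time: 8.7
ee_pos: [559.8, 72.2, 88.8]
orientation: [[0.357, -0.934, 0.008], [-0.934, -0.357, 0.002], [0.001, -0.008, -1.0]]
wrist_force: [-10.5, 1.9, 21.5]
gripper_width: 0.001
```

It has bottomed out at 21 N. Lift clear and check.

Emit:
carry_out --plan '[{"x":0.0,"y":0.0,"z":-0.02,"spin":0.0,"hand":0.0},{"x":0.0,"y":0.0,"z":-0.06,"spin":0.0,"hand":0.0},{"x":0.0,"y":0.0,"z":-0.1,"spin":0.0,"hand":0.0},{"x":0.0,"y":0.0,"z":-0.14,"spin":0.0,"hand":0.0},{"x":0.0,"y":0.0,"z":-0.16,"spin":0.0,"hand":0.0},{"x":0.0,"y":0.0,"z":-0.16,"spin":0.0,"hand":0.0}]'

```text
time: 9.3
ee_pos: [559.5, 71.8, 252.1]
orientation: [[0.357, -0.934, 0.014], [-0.934, -0.357, 0.002], [0.003, -0.014, -1.0]]
wrist_force: [0.2, -0.3, 0.1]
gripper_width: 0.004
```

Run:
```python
from h import *
s=snapshot("scene");p=get_state();print(p["ee_pos"],p["wrist_force"])
crop(s,150,90,260,195,3,"pics/s4.png")
```

```text
[558.89859391  71.71516716 249.72966189] [-0.05089259  0.52007016 -1.01577911]
```

View pics/s4.png

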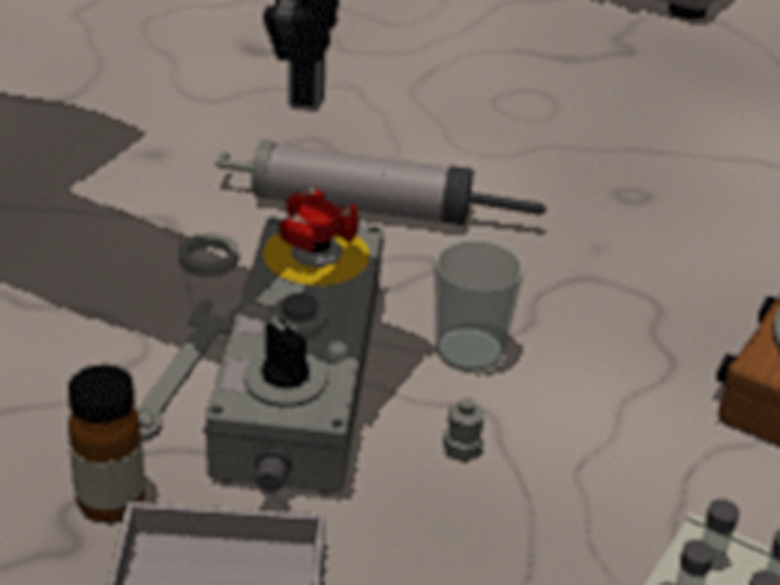

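The mushroom at (318,220) stands out with its stem visible and is in its rest orientation. The reset at (300,308) is out, the bystanders are undisturbed and the arm is clear. Handing in.

```bash
python3 -c "
from station import *
print(hand_in())"
```

```text
the job is handed in; nothing more can be done
None
```

The emergency stop test is done and handed in at about 9.4 s of the 48 s allowed; `hand_in()` gives no verdict.

- **Press:** I pressed the mushroom with shut fingertips to its bottom stop, where the force rose to 18 N, then let go. A picture afterwards showed it still down.
- **Turn:** One fingertip in a notch turned the mushroom clockwise with only a few newtons of force. A picture then showed it sprung out, and a later one showed it turned back to rest.
- **Reset:** I pressed the reset button until it bottomed, where the force rose to about 21 N, and released it.

In the last picture the mushroom and reset button are out, nothing on the bench appears to have moved, and the selector looks untouched. The arm is well clear, with wrist force near zero. I judged joint positions from pictures and forces, since the robot does not report them.

The top and wrist cameras disagreed by about 4–6 mm on where the controls were. I went with the wrist view, which was closer, and the contacts agreed with it. One scene picture made the turning finger look about 5 mm to one side of where I expected it, but it went into the notch without force.

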